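Stack freshly inlaid checkers under a press weight

ROBOT

A 7-joint arm with a two-finger parallel gripper is mounted at the origin on the work surface. World frame = base frame: x ahead of the robot, y to its left, z up, the work surface at z = 0. Lengths are in m, angles in rad, forces in N, time in s.
With the tool pointing down it reaches from about 0.4 to 0.85 m from the base axis. Payload 10.4 kg.
Tool frame: the origin (TCP) lies on the centre line of the jaws, within the pads' length; the fingertips stand 17 mm ahead of it and the grasp point (between the pads) lies 2 mm behind it; z points along the fingers, y is the line along which they close (so a half turn about z gives the same grasp; the last joint's range is limited). The gripper opens to 85 mm and grips with 20 to 120 N. Pads are 22 mm wide; open, the fingers measure 114 mm over their backs; the gripper's body (76 mm by 85 mm) begins 54 mm behind the grasp point. The pads swing forward as they close: fully open they stand 13 mm farther back than shut.
Start: joints at [-1.272, 0.332, -0.065, 1.46, 0.022, 1.35, -0.088], TCP at [0.198, 0.593, 0.248] pointing down, gripper open.
Joint ranges: [-2.6, 2.6], [-0.5, 2.12], [-1.47, 1.34], [0.16, 2.42], [-1.27, 4.41], [0.06, 2.06], [-2.6, 2.6]. Speed limits (rad/s): [2.22, 2.22, 2.79, 2.79, 3.14, 3.14, 3.14].

INTERFACE

Orientations are given as a unit quaternion [x, y, z, w].
In Python, from workcell import get_obs, optics, job gives the robot as it stands. The module is installed in compiled form; this text tells all that it offers.
- The arm moves only by the tool send_rows, never from a script. Its argument "plan" is a list that holds one entry, the list of rows, each a list of 7 numbers: the turn, a rotation vector about the tool's x, y, z in units of 1.5 rad (1.0 is 1.5 rad), then the shift along the tool's x, y, z in units of 20 cm (1.0 is 20 cm), then the opening, from 0 (shut) to 1 (fully open). A call has 1 to 20 rows; each row shifts and turns the commanded pose from where the row before left it, along the tool's axes as they then stand; what a row does not reach is not made up. A row lasts 1/12 s, in which the tool goes at most 41.7 mm and 7.16 degrees, less where a joint would pass 70% of its speed; a pose out of reach is approached as far as the arm can. A call with a number of a shift or a turn outside -1 to 1 is refused whole. A call with a gripper value outside its range is refused whole. The fingers move at their own pace and stop on an object; "squeeze" is the grip in N (left out, the last holds). Time passes only in rows, so rows that do not move let the fingers close. It gives the time, the measured TCP pose, the force, the opening and the grip force at its end, in the units of the state.
- get_obs(): the state, without advancing time (a new reading comes with each control period).
- optics.camera(name): name is "scene" or "top"; returns the picture (400x640x3 uint8, red, green, blue); there is no depth.
- optics.get_calibration(name): a dict with "intrinsics" (3x3 intrinsics, pixels), "world_from_camera" (4x4, takes a point from camera to world coordinates). Camera axes: x right, y up, looking along -z (the intrinsics and any distortion apply to the point x, -y, -z); pixel columns grow to the right and rows downward; lengths in m; the calibration is good to about 2 mm. A picture is of the moment at which its call begins. get_calibration takes no time and is no camera call.
- job.hand_in(): hands the job in; it is judged then, once.
The state is a dict: "clock": time; "joint_pos": joint angles; "joint_velocities": joint speeds; "tau": joint torques, N m; "position": TCP position; "ee_rot": TCP orientation; "ft_force": force on the tool from outside, world axes, zero at the start; "torque": the same for the moment, N m; "grip_width": opening from 0.0 (shut) to 1.0 (fully open); "grasp_force": force on a finger pad.
Only numpy, scipy, OpenCV 4.12 (cv2) and the standard library are available. Lean on these libraries where they do the work, as an engineer would, in place of code of your own. Each camera call takes 0.05 s, during which the arm holds its last target. There are 200 camera calls.

TASK

The inlays of the three green checkers have just been glued and must set under pressure: stack the checkers neatly, face up, on the cork pad of the slide tray, the one with the brass dot at the bottom, the one with the pale ring on it and the plain one on top, and then stand the brass weight upright on the stack. Build the stack from the bottom up, one piece at a time, each centred on the one below, and set the weight down gently without dropping it. Do not disturb the dice cup, the hinge block or the caliper.

Things in the scene. Friction and masses are not known exactly. Their poses are not given: they have to be found in the camera images.
- dot_checker: The dotted checker: wooden checker stained green, a disc 45 mm in diameter and 12 mm thick, 20 g, lying flat face up on the bench; origin at the centre of its underside, z up through its face; its face has a round brass dot, 18 mm across, inlaid flush in the middle
- ring_checker: The ringed checker: wooden checker stained green, a disc 45 mm in diameter and 12 mm thick, 20 g, lying flat face up on the bench; origin at the centre of its underside, z up through its face; its face has a pale cream ring, 35 mm outside and 21 mm inside diameter, inlaid flush
- plain_checker: The plain checker: wooden checker stained green, a disc 45 mm in diameter and 12 mm thick, 20 g, lying flat face up on the bench; origin at the centre of its underside, z up through its face; its face is green all over, with no inlay
- press_weight: Turned brass press weight, about 0.3 kg, 42 mm high, standing upright on the bench: round base 40 mm in diameter and 20 mm high, narrow neck 18 mm in diameter, and on top a knob 26 mm in diameter, from 29 to 42 mm above the underside, to grip it by; origin at the centre of its underside, z up
- cork_pad: The cork pad: light brown disc 60 mm in diameter and 6 mm thick, fixed on the floor of the slide tray; origin at the centre of its underside, 18 mm above the bench, so its top is 24 mm above the bench; z up
- rubber_pad: Black rubber pad of the same size and height as the cork pad, fixed on the slide tray about 130 to 180 mm from it, not used in this job; origin at the centre of its underside
- tray: Pale maple slide tray, 138 (x) by 340 mm (y), fixed in a brown grooved runner (170 by 540 mm, long side along y; two dark rails 17 mm high). Heights above the bench: origin, the centre of its underside, 8 mm; floor with both pads 18 mm; low lip round the edge 24 mm; brass clasp, fixed 147 mm from the middle at the +y end, 25 mm. z up
- dice_cup: Olive wood dice cup, open mouth up, 66 mm across the rim and 80 mm high, standing loose on the bench; origin at the centre of its underside. Bystander
- hinge_block: Dark walnut hinge block, 50 (x) by 36 (y) by 24 mm high with a brass leaf on top, loose on the bench; origin at the centre of its underside. Bystander
- caliper: Chrome spring caliper lying flat and loose on the bench, about 125 mm long (x, legs to +x), 64 mm wide over its cross screw (y) and 8 mm high; origin near its middle at bench level. Bystander
Not all that is in view belongs to the job. What is shaped like the dot_checker but black is not meant. What is shaped like the press_weight but red is not meant.

How it is judged:
By the outcome, as a careful person would: the job done as asked, in the order asked, and still so for the second after the job is handed in, with the robot touching nothing.
It also fails if it takes over 96 s, if anything falls off the work surface, if the arm or the gripper's body presses on something with over 40 N, if the wrist force passes 120 N, or if a joint passes its speed limit or range.

## Working session

There is one attempt and no reset: what is moved stays moved. The work goes in short steps, Python scripts to look and compute and a tool call to move; the robot and the scene stay as the last step left them, time stands still between calls to the robot, and variables do not carry over. Pictures are saved under pics/ and viewed, at most 14 in all, crops included, and the job is handed in when it is done.

Besides the shell and the picture viewer there is one more tool, called after ">>>" as a command line: name --argument value ..., lists and objects as JSON in quotes. send_rows: Moves the arm, as the interface text tells. Its arguments: {"type":"object","properties":{"plan":{"type":"array"},"squeeze":{"type":"number"}},"required":["plan"]}

```bash
mkdir -p pics; python3 - <<'E'
from workcell import get_obs, optics
import cv2
o=get_obs();print({k:(v if not hasattr(v,'round') else v) for k,v in o.items()})
for n in("scene","top"):
    cv2.imwrite(f"pics/{n}0.png",optics.camera(n)[:,:,::-1]);print(n,optics.get_calibration(n))
E
```

```text
{'clock': 0.0, 'joint_pos': array([-1.27160865,  0.33287871, -0.06472638,  1.46092223,  0.02161681,
        1.34988252, -0.08850783]), 'joint_velocities': array([ 8.16281965e-04, -3.33829241e-04,  9.45567482e-04,  8.89305118e-04,
       -5.67732052e-04, -9.57478326e-05,  1.03412824e-03]), 'tau': array([ 1.03103281e-03, -6.25457096e+01,  4.99246339e-02, -3.91614318e+01,
        1.61963655e-02,  9.86206869e-03, -1.55678418e-05]), 'position': array([0.19755087, 0.59260129, 0.24752082]), 'ee_rot': array([ 1.60180102e-01,  9.87087559e-01, -6.93016225e-04, -7.64857629e-05]), 'ft_force': array([ 0.64186824, -0.83856975, -0.75289587]), 'torque': array([ 0.00545604, -0.00228272, -0.02453136]), 'grasp_force': 0.0, 'grip_width': 0.9975062234120785}
scene {'intrinsics': array([[440.4234263,   0.       , 320.0022207],
       [  0.       , 440.4234263, 199.5493563],
       [  0.       ,   0.       ,   1.       ]]), 'world_from_camera': array([[ 0.60908283, -0.46623336,  0.64159532,  1.31304831],
       [ 0.79278424,  0.33484499, -0.50928576, -0.55023071],
       [ 0.02261103,  0.81884387,  0.5735708 ,  0.70121561],
       [ 0.        ,  0.        ,  0.        ,  1.        ]])}
top {'intrinsics': array([[464.76750573,   0.        , 324.00207113],
       [  0.        , 464.76750573, 203.84470883],
       [  0.        ,   0.        ,   1.        ]]), 'world_from_camera': array([[ 0.01245933,  0.9981426 , -0.05963312,  0.50556301],
       [-0.99988029,  0.01298381,  0.00841586,  0.01427736],
       [ 0.00917449,  0.05952112,  0.99818489,  1.17947797],
       [ 0.        ,  0.        ,  0.        ,  1.        ]])}
```

View pics/top0.png

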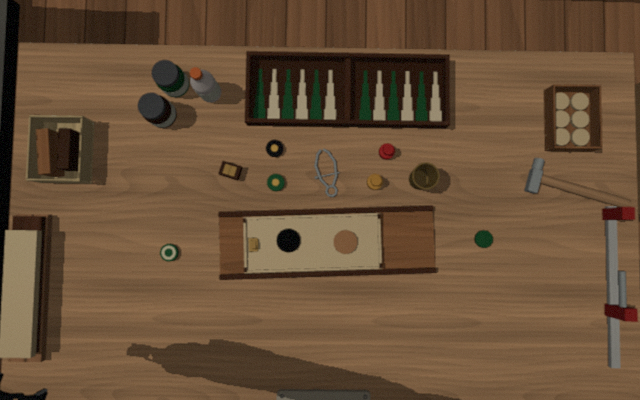

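View pics/scene0.png

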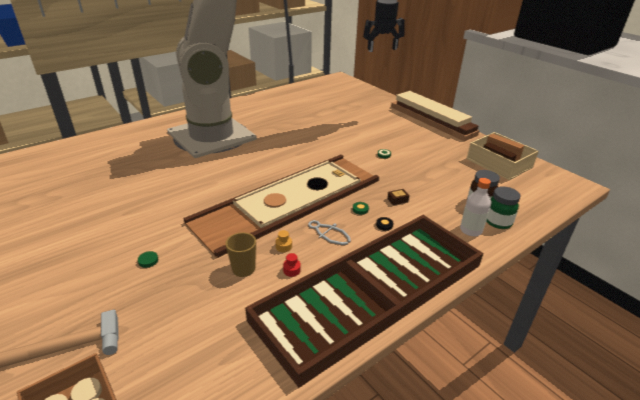

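The top view shows two dotted checkers: a green one at (276,182) and a black one at (275,148). The green one is meant. There are two weights: brass at (375,182) and red at (387,151). The brass one is meant. The ring checker is at (169,252), the plain one at (484,239), the cork pad at (346,242) and the rubber pad at (288,240). I'll confirm these in an enlarged crop.

```bash
cat > h.py <<'E'
import numpy as np, cv2
from workcell import get_obs, optics
def pix2w(name,u,v,z):
    c=optics.get_calibration(name);K=c["intrinsics"];T=c["world_from_camera"]
    d=np.linalg.inv(K)@[u,v,1];d=T[:3,:3]@[d[0],-d[1],-d[2]];o=T[:3,3]
    return (o+d*(z-o[2])/d[2])
def crop(im,u,v,w,h,s): return cv2.resize(im[v-h//2:v+h//2,u-w//2:u+w//2],None,fx=s,fy=s,interpolation=cv2.INTER_CUBIC)
E
python3 - <<'E'
from h import *
im=cv2.imread("pics/top0.png")
a=np.hstack([crop(im,275,165,40,60,6.0),crop(im,380,168,48,60,6.0)])
b=np.hstack([crop(im,169,252,30,30,8.0),crop(im,484,239,30,30,8.0)])
b=cv2.copyMakeBorder(b,0,0,0,a.shape[1]-b.shape[1],cv2.BORDER_CONSTANT)
cv2.imwrite("pics/c0.png",np.vstack([a[:, :],b]))
cv2.imwrite("pics/c1.png",crop(im,326,240,220,80,3.6))
E
```

```text
(no output)
```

View pics/c0.png

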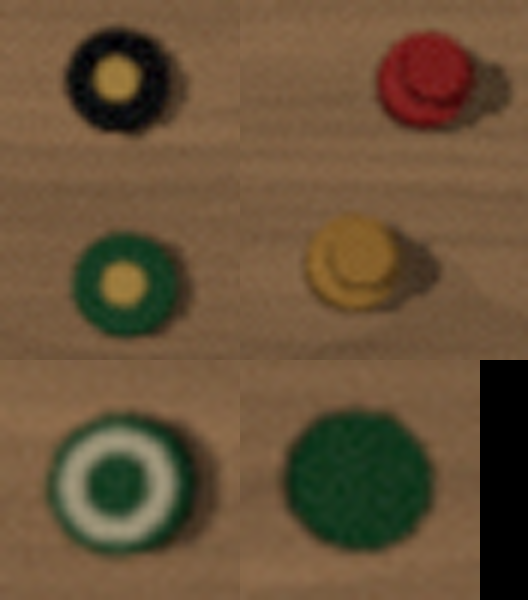

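View pics/c1.png

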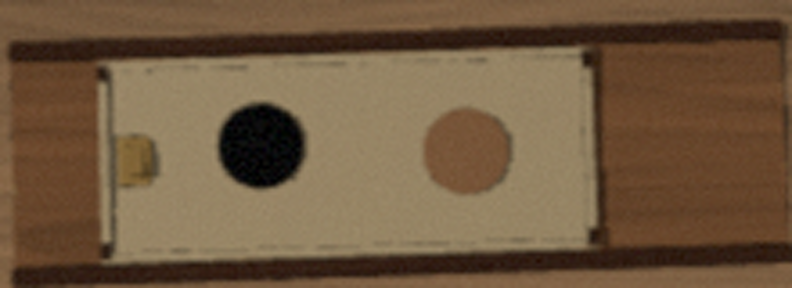

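Crop check: the green disc with a brass dot is at (275.3,182.0), and the black decoy is above it. The brass weight's knob is at (375.9,181.3), and the red decoy is above it. The cream-ringed green checker is at (168.3,252.2), the plain green one at (483.6,238.6), and the cork pad at (345.4,241.6). These are the pieces the job asks for.

```bash
python3 - <<'E'
from h import *
P=dict(dot=(275.3,182,.012),ring=(168.3,252.2,.012),plain=(483.6,238.6,.012),knob=(375.9,181.3,.042),cork=(345.4,241.6,.024),cup=(425,177,.08))
c=optics.get_calibration("scene");K=c["intrinsics"];T=np.linalg.inv(c["world_from_camera"])
im=cv2.imread("pics/scene0.png");out=[]
for k,(u,v,z) in P.items():
    w=pix2w("top",u,v,z);q=T[:3,:3]@w+T[:3,3];q=K@[q[0],-q[1],-q[2]];q=q[:2]/q[2]
    print(k,w.round(4),q.round(1))
    if k!="cup":
        a,b=q.round().astype(int);s=crop(im,a,b,48,36,5.5)
        cv2.drawMarker(s,tuple(int((x-x0+.5)*5.5) for x,x0 in zip(q,(a-24,b-18))),(0,0,255),0,14,1);out.append(s)
out.append(out[0]*0)
cv2.imwrite("pics/s1.png",np.vstack([np.hstack(out[:3]),np.hstack(out[3:])]))
E
```

```text
dot [0.6289 0.1279 0.012 ] [359.3 206.4]
ring [0.4495 0.3911 0.012 ] [383.1 152.2]
plain [ 0.493  -0.3977  0.012 ] [146.2 257.3]
knob [ 0.6308 -0.1224  0.042 ] [281.1 233. ]
cork [ 0.4815 -0.0497  0.024 ] [273.2 199.3]
cup [ 0.6385 -0.2349  0.08  ] [238.9 240.6]
```

View pics/s1.png

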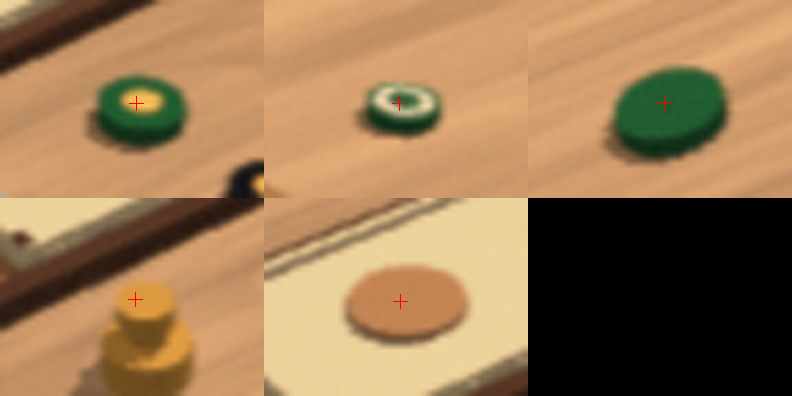

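>>> send_rows --plan '[[[0,0,0.05,0,0,0,1]]]' --squeeze 25

```text
clock: 0.18
position: [0.1976, 0.5927, 0.2477]
ee_rot: [0.197, 0.98, -0.001, -0.0]
ft_force: [-0.2, 1.3, -0.5]
grip_width: 0.994
grasp_force: 0.0
```

Top-view positions agree with the scene view to about 1 px, as a common shift. I'll align the tool and go above the dotted checker.

>>> send_rows --plan '[[[0,0,-0.066,0,0,0,0.75],[0,0,-0.066,0,0,0,0.75],[0,0,-0.066,0,0,0,0.75],[0,0,-0.066,0,0,0,0.75]]]'

```text
clock: 0.52
position: [0.1976, 0.5927, 0.2478]
ee_rot: [-0.002, 1.0, -0.0, -0.0]
ft_force: [-0.5, 0.2, -0.1]
grip_width: 0.751
grasp_force: 0.0
```

>>> send_rows --plan '[[[0,0,0,-0.12,-0.129,0,0.75],[0,0,0,-0.12,-0.129,0,0.75],[0,0,0,-0.12,-0.129,0,0.75],[0,0,0,-0.12,-0.129,0,0.75],[0,0,0,-0.12,-0.129,0,0.75],[0,0,0,-0.12,-0.129,0,0.75],[0,0,0,-0.12,-0.129,0,0.75],[0,0,0,-0.12,-0.129,0,0.75],[0,0,0,-0.12,-0.129,0,0.75],[0,0,0,-0.12,-0.129,0,0.75],[0,0,0,-0.12,-0.129,0,0.75],[0,0,0,-0.12,-0.129,0,0.75],[0,0,0,-0.12,-0.129,0,0.75],[0,0,0,-0.12,-0.129,0,0.75],[0,0,0,-0.12,-0.129,0,0.75],[0,0,0,-0.12,-0.129,0,0.75],[0,0,0,-0.12,-0.129,0,0.75],[0,0,0,-0.12,-0.129,0,0.75],[0,0,0,0,0,0,0.75],[0,0,0,0,0,0,0.75]]]'

```text
clock: 2.18
position: [0.6301, 0.1256, 0.2474]
ee_rot: [0.002, 1.0, -0.001, -0.0]
ft_force: [-0.3, 0.6, -0.3]
grip_width: 0.749
grasp_force: 0.0
```

>>> send_rows --plan '[[[0,0,0,0,0.015,0.134,0.75],[0,0,0,0,0,0.134,0.75],[0,0,0,0,0,0.134,0.75],[0,0,0,0,0,0.134,0.75],[0,0,0,0,0,0.134,0.75],[0,0,0,0,0,0.134,0.75],[0,0,0,0,0,0.134,0.75],[0,0,0,0,0,0.134,0.75],[0,0,0,0,0,0,0.75],[0,0,0,0,0,0,0.75]]]'

```text
clock: 3.02
position: [0.6279, 0.1321, 0.0331]
ee_rot: [-0.0, 1.0, -0.0, -0.002]
ft_force: [0.6, -0.2, 1.1]
grip_width: 0.748
grasp_force: 0.0
```

```bash
python3 - <<'E'
from h import *
a=optics.camera("top");b=optics.camera("scene")
im=np.hstack([crop(a,276,185,60,60,6),crop(b,360,195,72,60,6)])
cv2.imwrite("pics/g1.png",im[:,:,::-1])
E
```

```text
(no output)
```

View pics/g1.png

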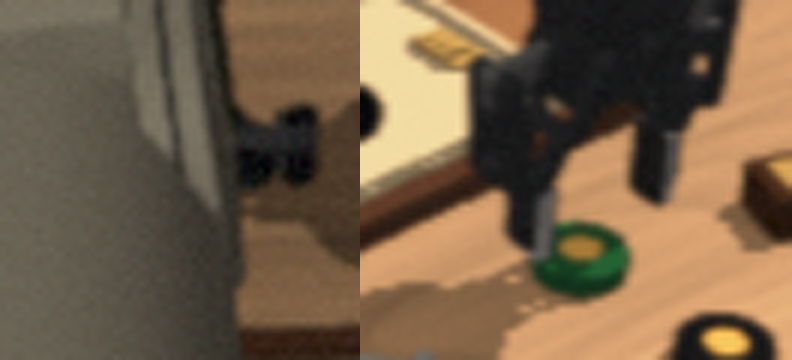

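The scene crop shows the fingers straddling the green dotted checker: dot at (580,260), tips at (525,240) and (655,195). I'll check how noisy the pose reading is.

```bash
cat >> h.py <<'E'
def pose(n=6):
    r=[]
    for i in range(n):
        optics.camera("top"); r.append(get_obs()["position"])
    r=np.array(r); return r.mean(0).round(4), r.std(0).round(4)
E
python3 -c "
from h import *
print(pose(),get_obs()['ft_force'],get_obs()['ee_rot'])"
```

```text
(array([0.6302, 0.1316, 0.0357]), array([0.0002, 0.0002, 0.0005])) [-0.01404614  0.31718012  0.68671615] [3.99220564e-04 9.99999633e-01 3.10531066e-04 6.91464209e-04]
```

>>> send_rows --plan '[[[0,0,0,0,-0.013,0.025,0.75],[0,0,0,0,0,0.025,0.75],[0,0,0,0,0,0.02,0.75],[0,0,0,0,0,0,0.75],[0,0,0,0,0,0,0.75],[0,0,0,0,0,0,0.75],[0,0,0,0,0,0,0.75]]]'

```text
clock: 4.0
position: [0.6294, 0.1287, 0.02]
ee_rot: [0.0, 1.0, 0.0, 0.0]
ft_force: [0.3, 0.2, 0.7]
grip_width: 0.748
grasp_force: 0.0
```

>>> send_rows --plan '[[[0,0,0,0,0,0,0.3],[0,0,0,0,0,0,0.3],[0,0,0,0,0,0,0.3],[0,0,0,0,0,0,0.3],[0,0,0,0,0,0,0.3],[0,0,0,0,0,0,0.3],[0,0,0,0,0,0,0.3],[0,0,0,0,0,0,0.3]]]' --squeeze 25

```text
clock: 4.67
position: [0.6295, 0.1287, 0.0203]
ee_rot: [0.0, 1.0, 0.0, 0.0]
ft_force: [-2.7, 0.0, 5.0]
grip_width: 0.51
grasp_force: 25.4
```

```bash
python3 - <<'E'
from h import *
print(pose(2),get_obs()['grip_width'],get_obs()['grasp_force'])
b=optics.camera("scene")
cv2.imwrite("pics/g2.png",crop(b,360,195,72,60,7)[:,:,::-1])
E
```

```text
(array([0.6295, 0.1287, 0.0203]), array([0., 0., 0.])) 0.5081597559058705 25.36205917596817
```

View pics/g2.png

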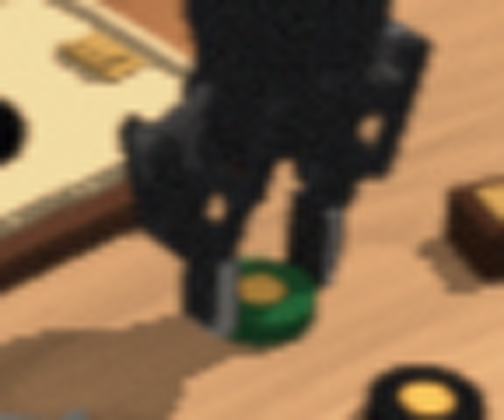

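The dotted checker is held flat at the right width. I'll lift it and carry it over the cork.

>>> send_rows --plan '[[[0,0,0,0,0,-0.05,0.3],[0,0,0,0,0,-0.1,0.3],[0,0,0,0,0,-0.1,0.3],[0,0,0,0,0,-0.1,0.3],[0,0,0,0,0,-0.05,0.3],[0,0,0,0.0736,-0.0887,0,0.3],[0,0,0,0.0736,-0.0887,0,0.3],[0,0,0,0.0736,-0.0887,0,0.3],[0,0,0,0.0736,-0.0887,0,0.3],[0,0,0,0.0736,-0.0887,0,0.3],[0,0,0,0.0736,-0.0887,0,0.3],[0,0,0,0.0736,-0.0887,0,0.3],[0,0,0,0.0736,-0.0887,0,0.3],[0,0,0,0.0736,-0.0887,0,0.3],[0,0,0,0.0736,-0.0887,0,0.3],[0,0,0,0,0,0,0.3],[0,0,0,0,0,0,0.3],[0,0,0,0,0,0,0.3],[0,0,0,0,0,0,0.3],[0,0,0,0,0,0,0.3]]]'

```text
clock: 6.48
position: [0.4824, -0.0479, 0.0998]
ee_rot: [-0.0, 1.0, 0.0, 0.0]
ft_force: [0.2, 0.2, 0.2]
grip_width: 0.506
grasp_force: 25.5
```

```bash
python3 -c "
from h import *
print(pose(3),get_obs()['grip_width'],get_obs()['ft_force'])"
```

```text
(array([ 0.4822, -0.0481,  0.0998]), array([0.0001, 0.0001, 0.    ])) 0.5072757158212539 [0.13376547 0.68382022 0.82873119]
```

>>> send_rows --plan '[[[0,0,0,0,-0.0025,0.07,0.3],[0,0,0,0,0,0.07,0.3],[0,0,0,0,0,0.07,0.3],[0,0,0,0,0,0.04,0.3],[0,0,0,0,0,0.02,0.3],[0,0,0,0,0,0,0.3],[0,0,0,0,0,0,0.3],[0,0,0,0,0,0,0.3],[0,0,0,0,0,0,0.3]]]'

```text
clock: 7.38
position: [0.4824, -0.0492, 0.0465]
ee_rot: [0.0, 1.0, 0.0, 0.001]
ft_force: [0.1, -0.2, 0.1]
grip_width: 0.505
grasp_force: 25.5
```

>>> send_rows --plan '[[[0,0,0,0,0,0.004,0.3],[0,0,0,0,0,0,0.3],[0,0,0,0,0,0,0.3],[0,0,0,0,0,0,0.3]]]'

```text
clock: 7.72
position: [0.482, -0.0491, 0.0452]
ee_rot: [0.0, 1.0, 0.0, 0.0]
ft_force: [0.3, -0.9, 0.4]
grip_width: 0.511
grasp_force: 25.5
```

>>> send_rows --plan '[[[0,0,0,0,0,0.003,0.3],[0,0,0,0,0,0,0.3],[0,0,0,0,0,0,0.3],[0,0,0,0,0,0,0.3]]]'

```text
clock: 8.05
position: [0.4819, -0.0492, 0.0445]
ee_rot: [0.0, 1.0, 0.0, -0.0]
ft_force: [1.1, -0.4, -0.2]
grip_width: 0.509
grasp_force: 25.5
```

>>> send_rows --plan '[[[0,0,0,0,0,0.0025,0.3],[0,0,0,0,0,0,0.3],[0,0,0,0,0,0,0.3],[0,0,0,0,0,0,0.3]]]'

```text
clock: 8.38
position: [0.482, -0.0492, 0.0443]
ee_rot: [0.0, 1.0, 0.0, 0.0]
ft_force: [-1.7, 0.2, 5.1]
grip_width: 0.511
grasp_force: 26.1
```

>>> send_rows --plan '[[[0,0,0,0,0,0,0.75],[0,0,0,0,0,0,0.75],[0,0,0,0,0,0,0.75],[0,0,0,0,0,0,0.75],[0,0,0,0,0,-0.1,0.75],[0,0,0,0,0,-0.1,0.75],[0,0,0,0,0,-0.1,0.75],[0,0,0,0,0,-0.1,0.75]]]'

```text
clock: 9.05
position: [0.4817, -0.0492, 0.1248]
ee_rot: [0.0, 1.0, -0.0, -0.0]
ft_force: [0.9, 0.5, -0.3]
grip_width: 0.75
grasp_force: 0.0
```

>>> send_rows --plan '[[[0,0,0,0.0113,0.1576,0,0.75],[0,0,0,0.0113,0.1576,0,0.75],[0,0,0,0.0113,0.1576,0,0.75],[0,0,0,0.0113,0.1576,0,0.75],[0,0,0,0.0113,0.1576,0,0.75],[0,0,0,0.0113,0.1576,0,0.75],[0,0,0,0.0113,0.1576,0,0.75],[0,0,0,0.0113,0.1576,0,0.75],[0,0,0,0.0113,0.1576,0,0.75],[0,0,0,0.0113,0.1576,0,0.75],[0,0,0,0.0113,0.1576,0,0.75],[0,0,0,0.0113,0.1576,0,0.75],[0,0,0,0.0113,0.1576,0,0.75],[0,0,0,0.0113,0.1576,0,0.75],[0,0,0,0,0,0,0.75],[0,0,0,0,0,0,0.75],[0,0,0,0,0,0,0.75],[0,0,0,0,0,0,0.75]]]'

```text
clock: 10.55
position: [0.4513, 0.3907, 0.1239]
ee_rot: [0.001, 1.0, -0.0, 0.0]
ft_force: [0.4, 0.7, -0.2]
grip_width: 0.75
grasp_force: 0.0
```

```bash
python3 - <<'E'
from h import *
print(pose(3))
a=optics.camera("top")[:,:,::-1];b=optics.camera("scene")[:,:,::-1]
cv2.imwrite("pics/p1.png",np.hstack([crop(a,345,242,40,40,9),crop(b,276,198,44,40,9)]))
E
```

```text
(array([0.4512, 0.3909, 0.1241]), array([0.0001, 0.0002, 0.0001]))
```

View pics/p1.png

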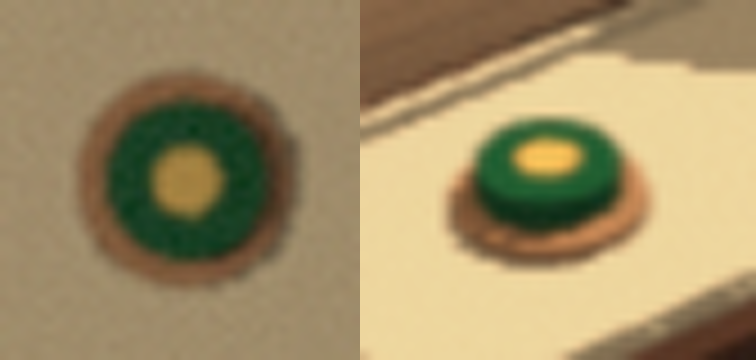

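The dotted checker lies centred on the cork: the dot is at crop (188,181) and the cork centre at about (186,179). Next is the ring checker.

>>> send_rows --plan '[[[0,0,0,0.006,0,0.1,0.75],[0,0,0,0,0,0.1,0.75],[0,0,0,0,0,0.1,0.75],[0,0,0,0,0,0.1,0.75],[0,0,0,0,0,0.06,0.75],[0,0,0,0,0,0.03,0.75],[0,0,0,0,0,0.02,0.75],[0,0,0,0,0,0,0.75],[0,0,0,0,0,0,0.75],[0,0,0,0,0,0,0.75],[0,0,0,0,0,0,0.75]]]'

```text
clock: 11.72
position: [0.4499, 0.3925, 0.0229]
ee_rot: [0.0, 1.0, 0.001, 0.001]
ft_force: [0.3, 0.4, 0.3]
grip_width: 0.745
grasp_force: 0.0
```

>>> send_rows --plan '[[[0,0,0,0,0,0,0.3],[0,0,0,0,0,0,0.3],[0,0,0,0,0,0,0.3],[0,0,0,0,0,0,0.3],[0,0,0,0,0,0,0.3],[0,0,0,0,0,0,0.3],[0,0,0,0,0,0,0.3]]]'

```text
clock: 12.3
position: [0.4497, 0.3924, 0.0228]
ee_rot: [0.0, 1.0, 0.0, 0.0]
ft_force: [-1.1, -0.7, 4.9]
grip_width: 0.505
grasp_force: 24.7
```

>>> send_rows --plan '[[[0,0,0,0,0,-0.08,0.3],[0,0,0,0,0,-0.16,0.3],[0,0,0,0,0,-0.16,0.3],[0,0,0,-0.0116,-0.1578,0,0.3],[0,0,0,-0.0116,-0.1578,0,0.3],[0,0,0,-0.0116,-0.1578,0,0.3],[0,0,0,-0.0116,-0.1578,0,0.3],[0,0,0,-0.0116,-0.1578,0,0.3],[0,0,0,-0.0116,-0.1578,0,0.3],[0,0,0,-0.0116,-0.1578,0,0.3],[0,0,0,-0.0116,-0.1578,0,0.3],[0,0,0,-0.0116,-0.1578,0,0.3],[0,0,0,-0.0116,-0.1578,0,0.3],[0,0,0,-0.0116,-0.1578,0,0.3],[0,0,0,-0.0116,-0.1578,0,0.3],[0,0,0,-0.0116,-0.1578,0,0.3],[0,0,0,-0.0116,-0.1578,0,0.3],[0,0,0,0,0,0,0.3],[0,0,0,0,0,0,0.3],[0,0,0,0,0,0,0.3]]]'

```text
clock: 13.97
position: [0.4816, -0.0491, 0.1021]
ee_rot: [0.0, 1.0, 0.0, 0.0]
ft_force: [-0.2, -0.0, -1.0]
grip_width: 0.507
grasp_force: 25.6
```

```bash
python3 -c "
from h import *
print(pose(8),get_obs()['grip_width'],get_obs()['position'])"
```

```text
(array([ 0.4816, -0.0488,  0.102 ]), array([0.    , 0.0003, 0.    ])) 0.5047100594269918 [ 0.48159419 -0.04927582  0.10197366]
```

>>> send_rows --plan '[[[0,0,0,-0.003,0,0.06,0.3],[0,0,0,0,0,0.06,0.3],[0,0,0,0,0,0.05,0.3],[0,0,0,0,0,0.025,0.3],[0,0,0,0,0,0.0125,0.3],[0,0,0,0,0,0,0.3],[0,0,0,0,0,0,0.3],[0,0,0,0,0,0,0.3],[0,0,0,0,0,0,0.3],[0,0,0,0,0,0,0.3]]]'

```text
clock: 15.2
position: [0.4824, -0.0497, 0.0609]
ee_rot: [0.0, 1.0, 0.0, 0.0]
ft_force: [-0.3, 0.7, 0.6]
grip_width: 0.506
grasp_force: 25.6
```

>>> send_rows --plan '[[[0,0,0,0,0,0.004,0.3],[0,0,0,0,0,0,0.3],[0,0,0,0,0,0,0.3],[0,0,0,0,0,0,0.3]]]'

```text
clock: 15.53
position: [0.4822, -0.0497, 0.0597]
ee_rot: [0.0, 1.0, 0.0, -0.0]
ft_force: [-0.2, -0.2, -0.7]
grip_width: 0.501
grasp_force: 25.6
```

>>> send_rows --plan '[[[0,0,0,0,0.002,0.003,0.3],[0,0,0,0,0,0,0.3],[0,0,0,0,0,0,0.3],[0,0,0,0,0,0,0.3]]]'

```text
clock: 15.87
position: [0.4822, -0.0493, 0.0591]
ee_rot: [0.0, 1.0, 0.0, -0.0]
ft_force: [0.0, 0.1, 0.3]
grip_width: 0.501
grasp_force: 25.6
```

>>> send_rows --plan '[[[0,0,0,0,0,0.002,0.3],[0,0,0,0,0,0,0.3],[0,0,0,0,0,0,0.3],[0,0,0,0,0,0,0.3]]]'

```text
clock: 16.2
position: [0.4823, -0.0493, 0.0588]
ee_rot: [0.0, 1.0, 0.0, 0.0]
ft_force: [-0.8, 0.6, 2.2]
grip_width: 0.503
grasp_force: 25.9
```

>>> send_rows --plan '[[[0,0,0,0,0,0,0.75],[0,0,0,0,0,0,0.75],[0,0,0,0,0,0,0.75],[0,0,0,0,0,0,0.75],[0,0,0,0,0,-0.1,0.75],[0,0,0,0,0,-0.1,0.75],[0,0,0,0,0,-0.1,0.75]]]'

```text
clock: 16.78
position: [0.4818, -0.0494, 0.1192]
ee_rot: [0.0, 1.0, -0.0, -0.0]
ft_force: [0.2, -0.2, 0.4]
grip_width: 0.752
grasp_force: 0.0
```

>>> send_rows --plan '[[[0,0,0,-0.0051,-0.1584,0,0.75],[0,0,0,-0.0051,-0.1584,0,0.75],[0,0,0,-0.0051,-0.1584,0,0.75],[0,0,0,-0.0051,-0.1584,0,0.75],[0,0,0,-0.0051,-0.1584,0,0.75],[0,0,0,-0.0051,-0.1584,0,0.75],[0,0,0,-0.0051,-0.1584,0,0.75],[0,0,0,-0.0051,-0.1584,0,0.75],[0,0,0,-0.0051,-0.1584,0,0.75],[0,0,0,-0.0051,-0.1584,0,0.75],[0,0,0,-0.0051,-0.1584,0,0.75],[0,0,0,0,0,0,0.75],[0,0,0,0,0,0,0.75],[0,0,0,0,0,0,0.75],[0,0,0,0,0,0,0.75],[0,0,0,0,0,0,0.75]]]'

```text
clock: 18.12
position: [0.4937, -0.3964, 0.1187]
ee_rot: [-0.001, 1.0, 0.0, 0.0]
ft_force: [1.0, 0.1, 0.4]
grip_width: 0.744
grasp_force: 0.0
```

```bash
python3 - <<'E'
from h import *
print(pose(4))
a=optics.camera("top")[:,:,::-1];b=optics.camera("scene")[:,:,::-1]
cv2.imwrite("pics/p2.png",np.hstack([crop(a,345,242,40,40,9),crop(b,276,195,44,40,9)]))
E
```

```text
(array([ 0.4936, -0.3969,  0.1188]), array([0.0001, 0.0002, 0.    ]))
```

View pics/p2.png

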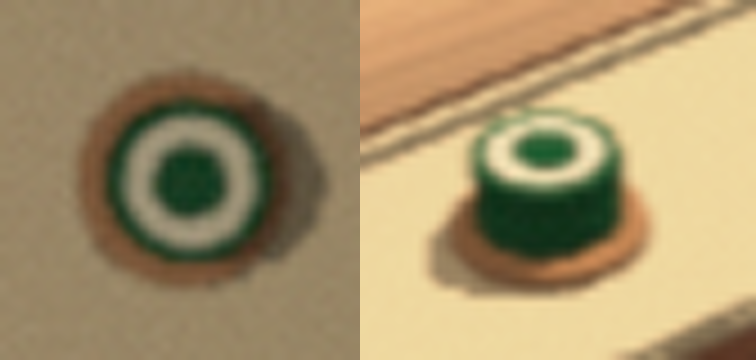

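The ring checker is flush and centred on the dotted one, at crop (190,181). Next is the plain checker.

>>> send_rows --plan '[[[0,0,0,0.001,-0.003,0.1,0.75],[0,0,0,0,0,0.1,0.75],[0,0,0,0,0,0.1,0.75],[0,0,0,0,0,0.08,0.75],[0,0,0,0,0,0.06,0.75],[0,0,0,0,0,0.03,0.75],[0,0,0,0,0,0.01,0.75],[0,0,0,0,0,0,0.75],[0,0,0,0,0,0,0.75],[0,0,0,0,0,0,0.75],[0,0,0,0,0,0,0.75]]]'

```text
clock: 19.33
position: [0.4933, -0.3987, 0.0235]
ee_rot: [0.0, 1.0, -0.0, 0.001]
ft_force: [0.1, -0.2, -0.1]
grip_width: 0.748
grasp_force: 0.0
```

>>> send_rows --plan '[[[0,0,0,0,0,0,0.3],[0,0,0,0,0,0,0.3],[0,0,0,0,0,0,0.3],[0,0,0,0,0,0,0.3],[0,0,0,0,0,0,0.3],[0,0,0,0,0,0,0.3],[0,0,0,0,0,0,0.3]]]'

```text
clock: 19.92
position: [0.4932, -0.3985, 0.0234]
ee_rot: [0.0, 1.0, 0.0, 0.0]
ft_force: [-0.9, 1.9, 6.0]
grip_width: 0.508
grasp_force: 24.7
```

>>> send_rows --plan '[[[0,0,0,0,0,-0.08,0.3],[0,0,0,0,0,-0.14,0.3],[0,0,0,0,0,-0.14,0.3],[0,0,0,0,0,-0.14,0.3],[0,0,0,0.0044,0.1455,0,0.3],[0,0,0,0.0044,0.1455,0,0.3],[0,0,0,0.0044,0.1455,0,0.3],[0,0,0,0.0044,0.1455,0,0.3],[0,0,0,0.0044,0.1455,0,0.3],[0,0,0,0.0044,0.1455,0,0.3],[0,0,0,0.0044,0.1455,0,0.3],[0,0,0,0.0044,0.1455,0,0.3],[0,0,0,0.0044,0.1455,0,0.3],[0,0,0,0.0044,0.1455,0,0.3],[0,0,0,0.0044,0.1455,0,0.3],[0,0,0,0.0044,0.1455,0,0.3],[0,0,0,0,0,0,0.3],[0,0,0,0,0,0,0.3],[0,0,0,0,0,0,0.3],[0,0,0,0,0,0,0.3]]]'

```text
clock: 21.58
position: [0.4826, -0.0504, 0.1228]
ee_rot: [0.001, 1.0, -0.0, 0.0]
ft_force: [-1.0, 0.3, 0.4]
grip_width: 0.503
grasp_force: 25.5
```

```bash
python3 -c "
from h import *
print(pose(8),get_obs()['grip_width'],get_obs()['position'])"
```

```text
(array([ 0.4826, -0.0499,  0.1227]), array([0.    , 0.0004, 0.    ])) 0.5020109201247869 [ 0.48263833 -0.04941903  0.12266197]
```

Descend from 0.1227 to about 0.0735 (0.246 units), then in fine steps.

>>> send_rows --plan '[[[0,0,0,0,0,0.07,0.3],[0,0,0,0,0,0.07,0.3],[0,0,0,0,0,0.06,0.3],[0,0,0,0,0,0.03,0.3],[0,0,0,0,0,0.016,0.3],[0,0,0,0,0,0,0.3],[0,0,0,0,0,0,0.3],[0,0,0,0,0,0,0.3],[0,0,0,0,0,0,0.3],[0,0,0,0,0,0,0.3]]]'

```text
clock: 22.82
position: [0.4829, -0.0492, 0.0739]
ee_rot: [0.0, 1.0, 0.0, 0.0]
ft_force: [-0.1, -0.2, 0.2]
grip_width: 0.503
grasp_force: 25.5
```

>>> send_rows --plan '[[[0,0,0,0,0,0.004,0.3],[0,0,0,0,0,0,0.3],[0,0,0,0,0,0,0.3],[0,0,0,0,0,0,0.3]]]'

```text
clock: 23.15
position: [0.4826, -0.0492, 0.0727]
ee_rot: [0.0, 1.0, 0.0, 0.0]
ft_force: [0.4, 0.7, -0.1]
grip_width: 0.502
grasp_force: 25.5
```

>>> send_rows --plan '[[[0,0,0,0,0,0.004,0.3],[0,0,0,0,0,0,0.3],[0,0,0,0,0,0,0.3],[0,0,0,0,0,0,0.3]]]'

```text
clock: 23.48
position: [0.4826, -0.0492, 0.0718]
ee_rot: [0.0, 1.0, 0.0, -0.0]
ft_force: [-0.1, 0.4, -1.1]
grip_width: 0.502
grasp_force: 25.5
```

>>> send_rows --plan '[[[0,0,0,0,0,0.002,0.3],[0,0,0,0,0,0,0.3],[0,0,0,0,0,0,0.3],[0,0,0,0,0,0,0.3]]]'

```text
clock: 23.82
position: [0.4826, -0.0492, 0.0715]
ee_rot: [0.0, 1.0, 0.0, -0.0]
ft_force: [0.4, -0.1, 0.4]
grip_width: 0.502
grasp_force: 25.5
```

>>> send_rows --plan '[[[0,0,0,0,0,0.002,0.3],[0,0,0,0,0,0,0.3],[0,0,0,0,0,0,0.3],[0,0,0,0,0,0,0.3]]]'

```text
clock: 24.15
position: [0.4827, -0.0492, 0.0713]
ee_rot: [0.0, 1.0, 0.0, 0.0]
ft_force: [-1.3, -0.3, 5.4]
grip_width: 0.502
grasp_force: 26.1
```

>>> send_rows --plan '[[[0,0,0,0,0,0,0.75],[0,0,0,0,0,0,0.75],[0,0,0,0,0,0,0.75],[0,0,0,0,0,0,0.75],[0,0,0,0,0,-0.1,0.75],[0,0,0,0,0,-0.1,0.75],[0,0,0,0,0,-0.15,0.75],[0,0,0,-0.0927,-0.0453,0,0.65],[0,0,0,-0.0927,-0.0453,0,0.65],[0,0,0,-0.0927,-0.0453,0,0.65],[0,0,0,-0.0927,-0.0453,0,0.65],[0,0,0,-0.0927,-0.0453,0,0.65],[0,0,0,-0.0927,-0.0453,0,0.65],[0,0,0,-0.0927,-0.0453,0,0.65],[0,0,0,-0.0927,-0.0453,0,0.65],[0,0,0,0,0,0,0.65],[0,0,0,0,0,0,0.65],[0,0,0,0,0,0,0.65],[0,0,0,0,0,0,0.65]]]'

```text
clock: 25.73
position: [0.6303, -0.1213, 0.141]
ee_rot: [0.0, 1.0, 0.0, -0.0]
ft_force: [-0.1, 0.4, 1.2]
grip_width: 0.645
grasp_force: 0.0
```

```bash
python3 - <<'E'
from h import *
print(pose(5), pix2w("top",374.3,181.4,.02), pix2w("top",375.6,181.0,.042))
a=optics.camera("top")[:,:,::-1];b=optics.camera("scene")[:,:,::-1]
cv2.imwrite("pics/p3.png",np.hstack([crop(a,345,242,40,40,9),crop(b,276,195,44,40,9)]))
E
```

```text
(array([ 0.6306, -0.1214,  0.1413]), array([0.0001, 0.0001, 0.0001])) [ 0.63288308 -0.12098792  0.02      ] [ 0.63149964 -0.12161855  0.042     ]
```

View pics/p3.png

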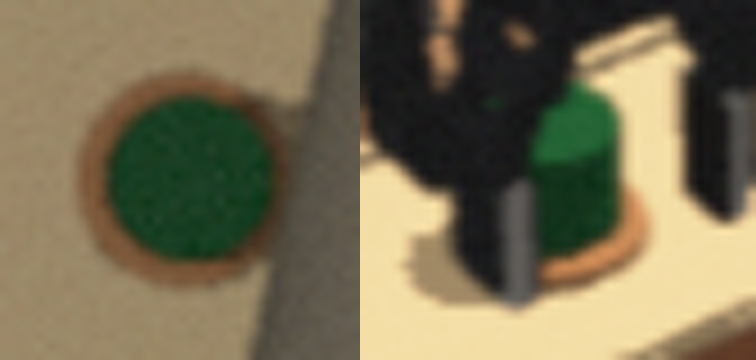

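Plain checker sits flush on the stack, at crop (190,179), with the arm only partly in view. Now the brass weight: lower to TCP z of about 0.040.

>>> send_rows --plan '[[[0,0,0,-0.007,0,0.1,0.65],[0,0,0,0,0,0.1,0.65],[0,0,0,0,0,0.1,0.65],[0,0,0,0,0,0.1,0.65],[0,0,0,0,0,0.07,0.65],[0,0,0,0,0,0.03,0.65],[0,0,0,0,0,0,0.65],[0,0,0,0,0,0,0.65],[0,0,0,0,0,0,0.65],[0,0,0,0,0,0,0.65],[0,0,0,0,0,0,0.65]]]'

```text
clock: 27.0
position: [0.6329, -0.1219, 0.0421]
ee_rot: [0.0, 1.0, 0.0, 0.001]
ft_force: [0.2, 0.3, 0.2]
grip_width: 0.65
grasp_force: 0.0
```

```bash
python3 - <<'E'
from h import *
print(pose(2))
b=optics.camera("scene")[:,:,::-1]
cv2.imwrite("pics/w1.png",crop(b,282,225,70,60,8))
E
```

```text
(array([ 0.6327, -0.1218,  0.0418]), array([0.0001, 0.    , 0.0001]))
```

View pics/w1.png

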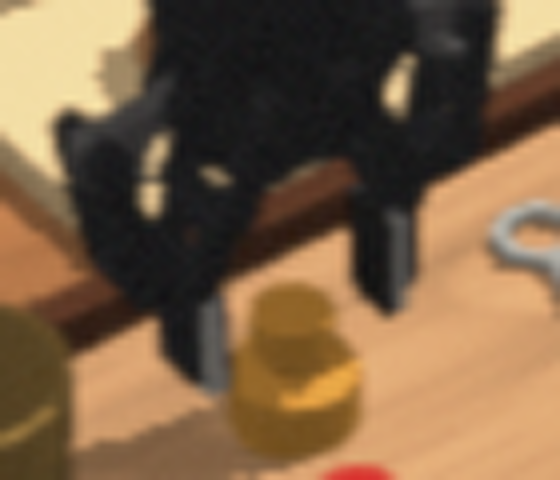

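Fingers straddle the knob: tips at (215,385) and (390,310), knob at (293,305). Closing.

>>> send_rows --plan '[[[0,0,0,0,0,0,0.1],[0,0,0,0,0,0,0.1],[0,0,0,0,0,0,0.1],[0,0,0,0,0,0,0.1],[0,0,0,0,0,0,0.1],[0,0,0,0,0,0,0.1],[0,0,0,0,0,0,0.1],[0,0,0,0,0,0,0.1],[0,0,0,0,0,0,0.1]]]' --squeeze 40

```text
clock: 27.9
position: [0.6324, -0.1219, 0.0412]
ee_rot: [0.0, 1.0, 0.0, 0.0]
ft_force: [-0.2, -0.9, 3.7]
grip_width: 0.283
grasp_force: 39.3
```

>>> send_rows --plan '[[[0,0,0,0,0,-0.05,0.1],[0,0,0,0,0,-0.1,0.1],[0,0,0,0,0,-0.14,0.1],[0,0,0,0,0,-0.14,0.1],[0,0,0,0,0,-0.07,0.1],[0,0,0,0,0,0,0.1],[0,0,0,0,0,0,0.1],[0,0,0,0,0,0,0.1]]]'

```text
clock: 28.57
position: [0.6314, -0.1214, 0.1395]
ee_rot: [0.0, 1.0, 0.0, -0.001]
ft_force: [0.0, -0.0, -2.7]
grip_width: 0.286
grasp_force: 39.6
```

>>> send_rows --plan '[[[0,0,0,0.05,0.0245,0,0.1],[0,0,0,0.0829,0.0404,0,0.1],[0,0,0,0.0829,0.0404,0,0.1],[0,0,0,0.0829,0.0404,0,0.1],[0,0,0,0.0829,0.0404,0,0.1],[0,0,0,0.0829,0.0404,0,0.1],[0,0,0,0.0829,0.0404,0,0.1],[0,0,0,0.0829,0.0404,0,0.1],[0,0,0,0.0829,0.0404,0,0.1],[0,0,0,0.0329,0.0159,0,0.1],[0,0,0,0,0,0,0.1],[0,0,0,0,0,0,0.1],[0,0,0,0,0,0,0.1],[0,0,0,0,0,0,0.1],[0,0,0,0,0,0,0.1]]]'

```text
clock: 29.82
position: [0.4836, -0.0494, 0.1409]
ee_rot: [0.001, 1.0, -0.0, -0.0]
ft_force: [0.6, -0.4, -3.1]
grip_width: 0.28
grasp_force: 39.7
```

```bash
python3 - <<'E'
from h import *
print(pose(6),get_obs()['position'])
b=optics.camera("scene")[:,:,::-1]
cv2.imwrite("pics/w2.png",crop(b,276,180,70,70,8))
E
```

```text
(array([ 0.4833, -0.0492,  0.141 ]), array([0.0001, 0.0001, 0.    ])) [ 0.48321173 -0.04903614  0.14105964]
```

View pics/w2.png

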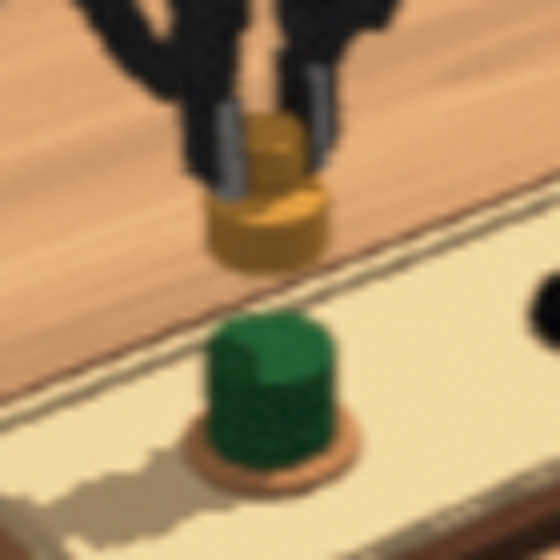

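The weight hangs upright with its base centred at column 268, over the stack at column 271. I'll lower it gently.

>>> send_rows --plan '[[[0,0,0,0,0,0.05,0.1],[0,0,0,0,0,0.05,0.1],[0,0,0,0,0,0.04,0.1],[0,0,0,0,0,0.03,0.1],[0,0,0,0,0,0.015,0.1],[0,0,0,0,0,0,0.1],[0,0,0,0,0,0,0.1],[0,0,0,0,0,0,0.1],[0,0,0,0,0,0,0.1],[0,0,0,0,0,0,0.1]]]'

```text
clock: 31.0
position: [0.4834, -0.049, 0.1044]
ee_rot: [0.0, 1.0, 0.0, 0.0]
ft_force: [-0.2, 1.0, -1.9]
grip_width: 0.279
grasp_force: 39.7
```

>>> send_rows --plan '[[[0,0,0,0,0,0.003,0.1],[0,0,0,0,0,0,0.1],[0,0,0,0,0,0,0.1],[0,0,0,0,0,0,0.1]]]'

```text
clock: 31.33
position: [0.4832, -0.049, 0.1035]
ee_rot: [0.0, 1.0, 0.0, 0.0]
ft_force: [-0.2, -1.4, -3.2]
grip_width: 0.284
grasp_force: 39.7
```

>>> send_rows --plan '[[[0,0,0,0,0,0.005,0.1],[0,0,0,0,0,0,0.1],[0,0,0,0,0,0,0.1],[0,0,0,0,0,0.0025,0.1],[0,0,0,0,0,0,0.1],[0,0,0,0,0,0,0.1],[0,0,0,0,0,0,0.1]]]'

```text
clock: 31.92
position: [0.4832, -0.049, 0.102]
ee_rot: [0.0, 1.0, 0.0, 0.0]
ft_force: [0.5, 0.4, -3.0]
grip_width: 0.287
grasp_force: 39.7
```

>>> send_rows --plan '[[[0,0,0,0,0,0.002,0.1],[0,0,0,0,0,0,0.1],[0,0,0,0,0,0,0.1],[0,0,0,0,0,0,0.1]]]'

```text
clock: 32.25
position: [0.4832, -0.049, 0.1016]
ee_rot: [0.0, 1.0, 0.0, 0.0]
ft_force: [-0.2, 0.6, -3.0]
grip_width: 0.283
grasp_force: 39.7
```

>>> send_rows --plan '[[[0,0,0,0,0,0.002,0.1],[0,0,0,0,0,0,0.1],[0,0,0,0,0,0,0.1],[0,0,0,0,0,0,0.1]]]'

```text
clock: 32.58
position: [0.4832, -0.049, 0.1013]
ee_rot: [0.0, 1.0, 0.0, 0.0]
ft_force: [-0.8, 0.2, -1.4]
grip_width: 0.286
grasp_force: 39.8
```

>>> send_rows --plan '[[[0,0,0,0,0,0.0015,0.1],[0,0,0,0,0,0,0.1],[0,0,0,0,0,0,0.1],[0,0,0,0,0,0,0.1]]]'

```text
clock: 32.92
position: [0.4834, -0.049, 0.1012]
ee_rot: [0.0, 1.0, 0.0, 0.0]
ft_force: [-0.2, 0.0, 3.2]
grip_width: 0.283
grasp_force: 40.2
```

Contact made. Release, rise and move aside.

>>> send_rows --plan '[[[0,0,0,0,0,0,0.6],[0,0,0,0,0,0,0.6],[0,0,0,0,0,0,0.6],[0,0,0,0,0,0,0.6],[0,0,0,0,0,0,0.6],[0,0,0,0,0,-0.05,0.6],[0,0,0,0,0,-0.1,0.6],[0,0,0,0,0,-0.15,0.6],[0,0,0,0,0,-0.15,0.6],[0,0,0,0,0.12,0,0.6],[0,0,0,0,0.16,0,0.6],[0,0,0,0,0.16,0,0.6],[0,0,0,0,0.16,0,0.6],[0,0,0,0,0.16,0,0.6],[0,0,0,0,0.16,0,0.6],[0,0,0,0,0.16,0,0.6],[0,0,0,0,0.16,0,0.6],[0,0,0,0,0.1,0,0.6],[0,0,0,0,0,0,0.6],[0,0,0,0,0,0,0.6]]]'

```text
clock: 34.58
position: [0.4832, 0.2199, 0.1914]
ee_rot: [-0.001, 1.0, -0.0, 0.0]
ft_force: [0.9, -1.7, -0.8]
grip_width: 0.602
grasp_force: 0.0
```

```bash
python3 - <<'E'
from h import *
a=optics.camera("top")[:,:,::-1];b=optics.camera("scene")[:,:,::-1]
t=np.hstack([crop(a,345,242,44,36,8),crop(b,276,190,52,36,8)[:, :]])
t=cv2.resize(t,(768,288))
w=cv2.resize(a[120:290,140:500],(768,300))
cv2.imwrite("pics/f.png",np.vstack([t,w]))
E
```

```text
(no output)
```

View pics/f.png

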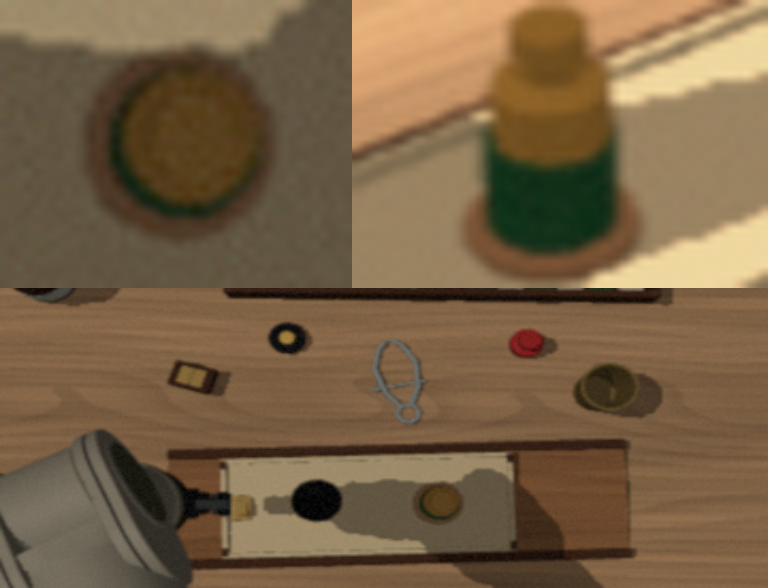

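The weight stands upright on the stack: base centred at scene-crop column 551, stack at column 552. The cup, hinge block and caliper look undisturbed in the picture.

```bash
python3 -c "
from workcell import job
print(job.hand_in())"
```

```text
the job is handed in; nothing more can be done
None
```

The job is handed in at about 35 s of the 96 s allowed: dotted, ringed and plain checkers are stacked face up on the cork pad, centred to within about 1–2 mm, with the brass weight upright on top and the dice cup, hinge block and caliper undisturbed; the hand-in gave no verdict.

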